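Hold the slipped set-screw collar on its shaft flat

ROBOT

A 7-joint arm with a two-finger parallel gripper is mounted at the origin on the work surface. World frame = base frame: x ahead of the robot, y to its left, z up, the work surface at z = 0. Lengths are in m, angles in rad, forces in N, time in s.
With the tool pointing down it reaches from about 0.425 to 1.025 m from the base axis. Payload 3.6 kg.
Tool frame: the origin (TCP) lies midway between the tips of the shut fingers; the grasp point (between the pads) lies ctrl.tcp_to_grasp behind it (ctrl.tcp_to_grasp is the distance from the TCP to the grasp point, in m); z points along the fingers, y is the line along which they close (so a half turn about z gives the same grasp; the last joint's range is limited). The gripper opens to 85 mm and grips with 20 to 120 N. Pads are 22 mm wide; open, the fingers measure 114 mm over their backs; the gripper's body (76 mm by 85 mm) begins 54 mm behind the grasp point. The pads swing forward as they close: fully open they stand 13 mm farther back than shut.
Start: joints at [-1.407, 0.591, 0.048, 1.609, -0.033, 0.943, -0.034], TCP at [0.184, 0.701, 0.231] pointing down, gripper open.
Joint ranges: [-2.69, 2.69], [-0.47, 2.24], [-1.27, 1.36], [0.19, 2.51], [-1.53, 4.68], [0.08, 2.07], [-3.09, 3.09]. Speed limits (rad/s): [2.57, 2.57, 3.14, 3.14, 3.14, 3.14, 3.14].

INTERFACE

Orientations are given as a unit quaternion [w, x, y, z].
In Python, from cell import ctrl, vision, hand_in gives the robot as it stands. The module is installed in compiled form; this text tells all that it offers.
- The arm moves only by the tool servo_tool, never from a script. Its argument "motion" is text: rows parted by semicolons, each of 7 numbers parted by spaces: the shift along the world's x, y, z in mm, then the turn, a rotation vector about the world's x, y, z in degrees, then the opening, from 0 (shut) to 1 (fully open). In form: x y z wx wy wz fingers; .... A call has exactly 5 rows; each row shifts and turns the commanded pose from where the row before left it; what a row does not reach is not made up. A row lasts 1/8 s, in which the tool goes at most 62.5 mm and 10.7 degrees, less where a joint would pass 70% of its speed; a pose out of reach is approached as far as the arm can. A call is refused whole if a number of a shift passes 62.5 or a number of a turn 10.7, either way. A call with a gripper value outside its range is refused whole. The fingers move at their own pace and stop on an object; "newtons" is the grip in N (left out, the last holds). Time passes only in rows, so rows that do not move let the fingers close, or fill a call up. It gives the time, the measured TCP pose, the force, the opening and the grip force at its end, in the units of the state.
- ctrl.state(): the state, without advancing time (a new reading comes with each control period).
- vision.read_camera(name): name is "scene" or "top" or "wrist"; returns a dict with "pixels" (480x640x3 uint8, red, green, blue), "camera_matrix" (3x3 intrinsics, pixels), "world_from_camera" (4x4, takes a point from camera to world coordinates). Camera axes: x right, y up, looking along -z (the intrinsics and any distortion apply to the point x, -y, -z); pixel columns grow to the right and rows downward; lengths in m; the calibration is good to about 2 mm. A picture is of the moment at which its call begins. There is no depth.
- hand_in(): hands the job in; it is judged then, once.
The state is a dict: "time": time; "q": joint angles; "joint_velocities": joint speeds; "joint_efforts": joint torques, N m; "tool_pos": TCP position; "tool_rot": TCP orientation; "wrist_force": force on the tool from outside, world axes, zero at the start; "torque": the same for the moment, N m; "grip_width": opening from 0.0 (shut) to 1.0 (fully open); "grip_force": force on a finger pad.
Only numpy, scipy, OpenCV 4.12 (cv2) and the standard library are available. Lean on these libraries where they do the work, as an engineer would, in place of code of your own. Each camera call takes 0.05 s, during which the arm holds its last target. There are 200 camera calls.

TASK

One of the two spindles has a set-screw collar (the ring with a screw boss sticking out of its side) that has slipped to the foot of its shaft; the other spindle carries only a plain spacer ring. Pinch the shaft that has the collar, feel for its flat and turn it until the flat faces the hex-key guide of its stand, then raise the collar, level, so that its screw sits squarely over the middle of the flat, and finish while still holding it there with the fingers, ready for the screw to be tightened. Leave the other spindle, its spacer and the parts lying around alone.

Things in the scene. Friction and masses are not known exactly. Their poses are not given: they have to be found in the camera images.
- stand_A: (All sizes in mm.) One of two like fixed spindle stands. Origin: on the spindle axis, underside of base, on the shelf. x points from the axis to this stand's hex-key guide (see key tip point), within 0.25 rad of world x; z up. Base plate x -40 to 105, y +-35, 12 thick. A pedestal, 33 diameter, rises to height 40 and carries the upright shaft.
- stand_B: (All sizes in mm.) One of two like fixed spindle stands. Origin: on the spindle axis, underside of base, on the shelf. x points from the axis to this stand's hex-key guide (see key tip point), within 0.25 rad of world x; z up. Base plate x -40 to 105, y +-35, 12 thick. A pedestal, 33 diameter, rises to height 40 and carries the upright shaft.
- shaft_A: Upright dark steel D-shaft of stand A, turns about its vertical axis with light drag (0.05 N m), stays where left. Origin on the axis at height 40. Diameter 22; from height 58 to its top at 88 it has one flat, 17 wide, 7 from the axis; its x is the flat's outward normal. Pinched on the flat it measures 18, else up to 22. Starts 0.5 to 1.3 rad anticlockwise of the key guide.
- shaft_B: Upright dark steel D-shaft of stand B, turns about its vertical axis with light drag (0.05 N m), stays where left. Origin on the axis at height 40. Diameter 22; from height 58 to its top at 88 it has one flat, 17 wide, 7 from the axis; its x is the flat's outward normal. Pinched on the flat it measures 18, else up to 22. Starts 0.5 to 1.3 rad clockwise of the key guide.
- key_A (a point): Tip of the fixed hex key in the guide of stand A: on the stand's x axis, 64 from the spindle axis, at height 73, pointing at the shaft. The guide is a black post at x 81 to 95, 24 wide, top at height 82.
- key_B (a point): Tip of the fixed hex key in the guide of stand B: on the stand's x axis, 64 from the spindle axis, at height 73, pointing at the shaft. The guide is a black post at x 81 to 95, 24 wide, top at height 82.
- flat_A (a point): Centre of the flat of shaft A, at height 73, 7 from the axis; x is the flat's outward normal, z up.
- flat_B (a point): Centre of the flat of shaft B, at height 73, 7 from the axis; x is the flat's outward normal, z up.
- collar: Loose bright metal collar, 55 to 115 g: ring 38 outside, bore 25, 14 tall, with a screw boss of 10 diameter sticking out of its side to 29 from the axis. It lies around shaft A or B (varies) on the pedestal, at height 40 to 54, free to turn and lift. Origin: centre of its underside; x points out through the screw, at the start within 1.5 rad of the key guide's direction.
- collar_screw (a point): Outer end of the collar's screw boss, 29 out from the collar's axis along its x and 7 above its underside.
- spacer: Loose plain spacer ring, same ring without a boss (outer 38, bore 25, 14 tall), around the shaft that does not have the collar. Origin: centre of its underside. Leave alone.
- toroid: Bystander: loose black ferrite toroid, 36 diameter, 13 tall, lying flat on the shelf. Origin: centre of its underside.
- ic_tube: Bystander: loose orange IC tube, 16 x 300 x 10 tall, lying along its y on the shelf beyond the stands. Origin: centre of its underside.
- edge_connector: Bystander: loose gold-finish edge connector on a black body, 12 x 75 x 18 tall. Origin: centre of its underside.
- acrylic_block: Bystander: loose clear acrylic spacer block, 50 x 30 x 25 tall. Origin: centre of its underside.
Not all that is in view belongs to the job. What is shaped like the collar but blue, purple or red is not meant.

How it is judged:
On the way, in this order (a step that is already met when the one before it is completed fails the run):
1. The shaft that carries the collar is pinched by the fingers with its flat facing the key guide (within 0.2 rad) (((horizontal distance between collar and stand_A below 0.012 m and contact force between the fingers and shaft_A above 2 N and angle between the x axis of shaft_A and the x axis of stand_A, either way round below 0.2 rad and x of flat_A in the frame of stand_A above 0 m) or (horizontal distance between collar and stand_B below 0.012 m and contact force between the fingers and shaft_B above 2 N and angle between the x axis of shaft_B and the x axis of stand_B, either way round below 0.2 rad and x of flat_B in the frame of stand_B above 0 m))), for 0.2 s.
2. The collar is held by the fingers with its screw over the middle of the flat (((horizontal distance between collar and stand_A below 0.012 m and x of collar_screw in the frame of flat_A above 0.01 m and y of collar_screw in the frame of flat_A between -0.006 and 0.006 m and z of collar_screw in the frame of flat_A between -0.007 and 0.007 m) or (horizontal distance between collar and stand_B below 0.012 m and x of collar_screw in the frame of flat_B above 0.01 m and y of collar_screw in the frame of flat_B between -0.006 and 0.006 m and z of collar_screw in the frame of flat_B between -0.007 and 0.007 m)) and contact force between the fingers and collar above 2 N and angle between collar's own z axis and vertical below 0.14 rad), for 0.2 s.
At the end, for the whole second after the job is handed in: The fingers still hold the collar (more than 2 N), level within 0.14 rad and at rest, around its own shaft; the end of its screw is within 6 mm sideways and 7 mm in height of the middle of the flat and on the flat's side; the flat faces the stand's key guide within 0.2 rad (((horizontal distance between collar and stand_A below 0.012 m and angle between the x axis of shaft_A and the x axis of stand_A, either way round below 0.2 rad and x of flat_A in the frame of stand_A above 0 m and x of collar_screw in the frame of flat_A above 0.01 m and y of collar_screw in the frame of flat_A between -0.006 and 0.006 m and z of collar_screw in the frame of flat_A between -0.007 and 0.007 m) or (horizontal distance between collar and stand_B below 0.012 m and angle between the x axis of shaft_B and the x axis of stand_B, either way round below 0.2 rad and x of flat_B in the frame of stand_B above 0 m and x of collar_screw in the frame of flat_B above 0.01 m and y of collar_screw in the frame of flat_B between -0.006 and 0.006 m and z of collar_screw in the frame of flat_B between -0.007 and 0.007 m)) and contact force between the fingers and collar above 2 N and angle between collar's own z axis and vertical below 0.14 rad and linear speed of collar below 0.02 m/s); the arm keeps its last pose, push and grip.
It fails at once if The spacer ring is moved by more than 8 mm (distance of spacer from where it was at the start of the episode above 0.008 m).
It fails at once if The other shaft is turned (its flat moves by more than 3 mm) ((horizontal distance between spacer and stand_A below 0.02 m and distance of flat_A from where it was at the start of the episode above 0.003 m) or (horizontal distance between spacer and stand_B below 0.02 m and distance of flat_B from where it was at the start of the episode above 0.003 m)).
It fails at once if A bystander part is moved by more than 15 mm (distance of any of toroid, ic_tube, edge_connector, acrylic_block from where it was at the start of the episode above 0.015 m).
It also fails if it takes over 45 s, if anything falls off the work surface, if the arm or the gripper's body presses on something with over 40 N, if the wrist force passes 120 N, or if a joint passes its speed limit or range.

## Working session

There is one attempt and no reset: what is moved stays moved. The work goes in short steps, Python scripts to look and compute and a tool call to move; the robot and the scene stay as the last step left them, time stands still between calls to the robot, and variables do not carry over. Pictures are saved under pics/ and viewed, at most 10 in all, crops included, and the job is handed in when it is done.

Besides the shell and the picture viewer there is one more tool, called after ">>>" by a JSON object that holds its "name" and its "arguments", one argument or row to a line. servo_tool: Moves the arm, as the interface text tells. Its arguments: {"type":"object","properties":{"motion":{"type":"string"},"newtons":{"type":"number"}},"required":["motion"]}

```bash
mkdir -p pics; cat > h.py <<'E'
import numpy as np, cv2
from cell import ctrl, vision
def shot(n):
    r=vision.read_camera(n); return np.ascontiguousarray(r["pixels"][:,:,::-1]),np.array(r["camera_matrix"]),np.array(r["world_from_camera"])
def ray(K,T,u,v):
    d=np.linalg.inv(K)@[u,v,1.]; d=np.array([d[0],-d[1],-d[2]]); return T[:3,3],T[:3,:3]@d
def onplane(K,T,u,v,z):
    o,d=ray(K,T,u,v); return o+d*(z-o[2])/d[2]
def proj(K,T,p):
    c=T[:3,:3].T@(np.array(p)-T[:3,3]); w=K@[c[0],-c[1],-c[2]]; return w[:2]/w[2]
E
python3 - <<'E'
from h import *
for n in("top","scene"):
    im,K,T=shot(n); cv2.imwrite(f"pics/{n}0.png",im); np.savez(f"{n}0.npz",K=K,T=T); print(n,K.round(1).tolist(),T.round(3).tolist())
s=ctrl.state(); print(s,ctrl.tcp_to_grasp)
E
```

```text
top [[544.3, 0.0, 315.5], [0.0, 544.3, 239.1], [0.0, 0.0, 1.0]] [[0.027, 0.983, -0.18, 0.414], [-1.0, 0.028, 0.003, 0.008], [0.008, 0.18, 0.984, 1.105], [0.0, 0.0, 0.0, 1.0]]
scene [[499.6, 0.0, 319.5], [0.0, 499.6, 234.9], [0.0, 0.0, 1.0]] [[-0.78, -0.382, 0.496, 1.064], [0.626, -0.5, 0.599, 0.6], [0.019, 0.778, 0.628, 0.698], [0.0, 0.0, 0.0, 1.0]]
{'time': 0.1, 'q': array([-1.40750077,  0.592014  ,  0.04827597,  1.60970798, -0.0333087 ,
        0.94269572, -0.03371721]), 'joint_velocities': array([ 0.00097786, -0.00230814, -0.00026354, -0.00180382,  0.00017292,
       -0.00085185, -0.00133213]), 'joint_efforts': array([ 3.91326830e-03, -5.49984777e+01,  1.55344661e+00, -1.98824233e+01,
        9.78096417e-03,  3.76001219e-03,  1.13039766e-05]), 'tool_pos': array([0.18391773, 0.70050709, 0.23025893]), 'tool_rot': array([-8.44478057e-05,  1.28004980e-01,  9.91773010e-01, -1.00689398e-03]), 'wrist_force': array([-0.21538891, -0.31760547,  0.03943279]), 'torque': array([ 0.0202458 ,  0.05100365, -0.03715789]), 'grip_force': 0.0, 'grip_width': 0.9960518617710743} 0.0187
```

View pics/top0.png

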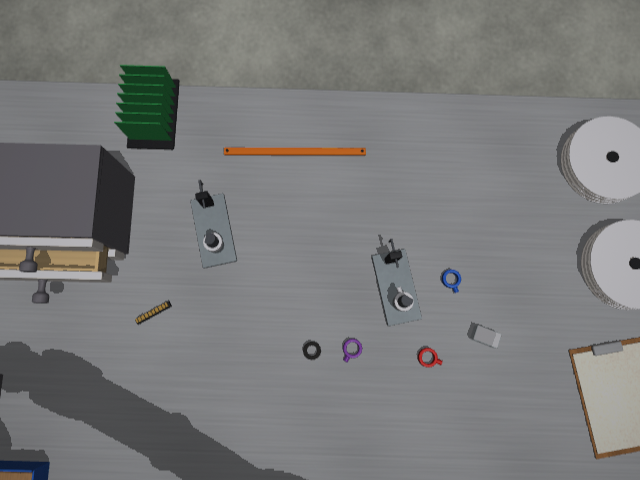

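View pics/scene0.png

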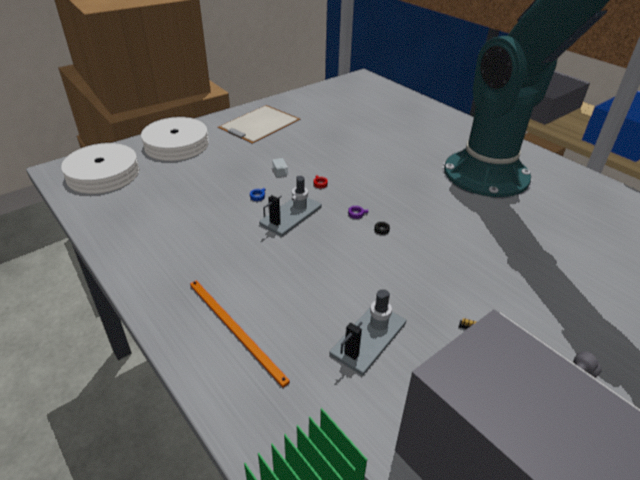

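The top view shows two stands: one with its shaft near pixel (212,240) and one near (403,300). The keys are towards the top of the image, which is world +x. The right one seems to have a boss at about (396,293). I'll zoom in and measure the plates.

```bash
python3 - <<'E'
from h import *
t=cv2.imread("pics/top0.png"); s=cv2.imread("pics/scene0.png")
c=lambda im,u,v,r=25:cv2.resize(im[v-r:v+r,u-r:u+r],(390,290*390//390) if 0 else (300,300),interpolation=cv2.INTER_CUBIC)
cv2.imwrite("pics/z0.png",np.vstack([np.hstack([c(t,212,240),c(t,403,298)]),np.hstack([c(s,380,308),c(s,299,192)])]))
f=np.load("top0.npz");K,T=f["K"],f["T"]
hsv=cv2.cvtColor(t,cv2.COLOR_BGR2HSV)
for n,(x0,y0,x1,y1) in dict(L=(180,175,250,280),R=(360,230,435,340)).items():
    sub=hsv[y0:y1,x0:x1]; print(n,"bg",hsv[y1-3,x0+3],"plate",hsv[225,208] if n=="L" else hsv[275,390])
    ref=hsv[225,208] if n=="L" else hsv[275,390]
    m=cv2.inRange(sub,np.array([85,35,50]),np.array([115,120,190]))
    m=cv2.morphologyEx(m,cv2.MORPH_CLOSE,np.ones((3,3)))
    cs=max(cv2.findContours(m,0,2)[0],key=cv2.contourArea)
    pts=np.array([onplane(K,T,u+x0,v+y0,.012)[:2] for u,v in cs[:,0]])
    r=cv2.minAreaRect((pts*1000).astype(np.float32)); print(r, cv2.contourArea(cs))
    print(cv2.boxPoints(r).round(1).tolist())
E
```

```text
L bg [113   8 131] plate [100  24 128]Traceback (most recent call last):
  File "<stdin>", line 12, in <module>
ValueError: max() iterable argument is empty
```

View pics/z0.png

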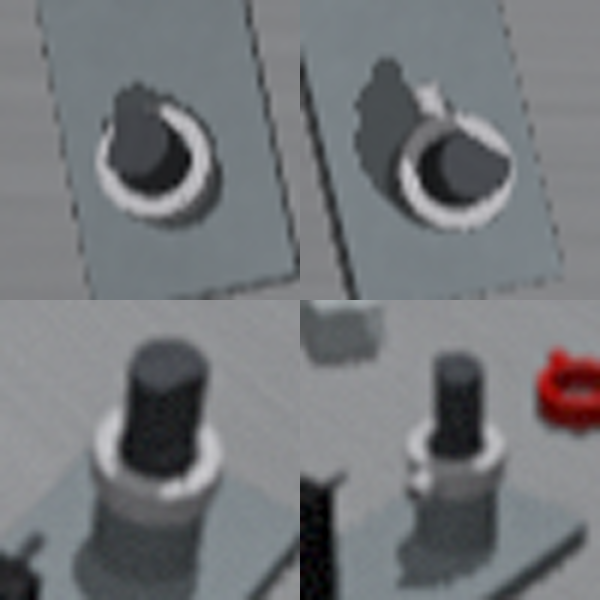

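The collar, with its boss visible at zoomed position (427,95), is on the right-hand stand. Its flat faces up and to the right, clockwise of the guide, so this is stand B.

```bash
python3 - <<'E'
from h import *
t=cv2.imread("pics/top0.png"); f=np.load("top0.npz");K,T=f["K"],f["T"]
hsv=cv2.cvtColor(cv2.GaussianBlur(t,(3,3),0),cv2.COLOR_BGR2HSV)
x0,y0,x1,y1=362,235,432,335
m=cv2.inRange(hsv[y0:y1,x0:x1],np.array([88,16,90]),np.array([108,60,170]))
m=cv2.morphologyEx(m,cv2.MORPH_OPEN,np.ones((3,3)))
cs=max(cv2.findContours(m,0,2)[0],key=cv2.contourArea)
pts=np.array([onplane(K,T,u+x0,v+y0,.012)[:2] for u,v in cs[:,0]])*1000
r=cv2.minAreaRect(pts.astype(np.float32)); print(r); b=cv2.boxPoints(r)
# long axis toward +x
e=[b[1]-b[0],b[2]-b[1]]; e=max(e,key=np.linalg.norm); e=e*np.sign(e[0]); e/=np.linalg.norm(e)
print("yaw",np.arctan2(e[1],e[0]),"axis",np.array(r[0])-32.5*e)
# shaft top: dark blob ; ring bright blob
g=cv2.cvtColor(t,cv2.COLOR_BGR2GRAY)
mr=cv2.inRange(g[270:325,380:430],190,255); cs=max(cv2.findContours(mr,0,2)[0],key=cv2.contourArea)
(h,rad)=cv2.minEnclosingCircle(cs); print("ring px",h[0]+380,h[1]+270,rad, onplane(K,T,h[0]+380,h[1]+270,.054))
# boss in zoom at (427-300,95)/6 + (378,273)
print("boss",onplane(K,T,378+127/6,273+95/6,.050)," shafttop",onplane(K,T,378+175/6,273+170/6,.088))
print("toroid",onplane(K,T,312,350,.013),"red",onplane(K,T,430,357,.01),"blue",onplane(K,T,452,280,.01),"acr",onplane(K,T,486,335,.025),"purple",onplane(K,T,352,349,.01))
E
```

```text
((522.0277099609375, -160.63375854492188), (145.0688018798828, 69.97915649414062), 13.572421073913574)
yaw 0.23688348 axis [ 490.43530655 -168.26067209]Traceback (most recent call last):
  File "<stdin>", line 15, in <module>
ValueError: max() iterable argument is empty
```

Stand B: the plate measures 145 x 70 mm as specified. Its axis is at (490, -168) mm and its yaw is 0.237 rad. I'll move over it along an arc that keeps clear of the base's minimum reach.

>>> {"name": "servo_tool", "arguments": {
  "motion": "22.5 -54 0 0 0 -6 1;22.5 -54 0 0 0 -6 1;22.5 -54 0 0 0 -6 1;22.5 -54 0 0 0 -6 1;22.5 -54 0 0 0 -6 1"
}}

```text
time: 0.72
tool_pos: [0.2971, 0.4292, 0.2311]
tool_rot: [0.0, 0.382, 0.924, -0.0]
wrist_force: [0.6, 0.2, -0.2]
grip_width: 1.001
grip_force: 0.0
```

```bash
python3 -c "
from cell import ctrl
s=ctrl.state();print(s['q'].round(3),s['tool_pos'],s['tool_rot'])"
```

```text
[-1.214  0.343  0.207  2.07  -0.103  0.738 -0.156] [0.29713818 0.42918757 0.23113101] [ 7.41691831e-05  3.81926324e-01  9.24192761e-01 -1.33105305e-04]
```

>>> {"name": "servo_tool", "arguments": {
  "motion": "24 -53 0 0 0 -6 1;24 -53 0 0 0 -6 1;24 -53 0 0 0 -6 1;19 -52 0 0 0 -6 1;19 -52 0 0 0 -6 1"
}}

```text
time: 1.35
tool_pos: [0.407, 0.1665, 0.2313]
tool_rot: [0.0, 0.608, 0.794, 0.0]
wrist_force: [0.4, 0.6, 0.1]
grip_width: 1.0
grip_force: 0.0
```

>>> {"name": "servo_tool", "arguments": {
  "motion": "18 -53 0 0 0 -6 1;18 -53 0 0 0 -6 1;15 -55 0 0 0 -6 1;10 -56 0 0 0 -6 1;8 -56 0 0 0 -6 1"
}}

```text
time: 1.98
tool_pos: [0.4758, -0.1064, 0.2312]
tool_rot: [0.0, 0.793, 0.61, 0.0]
wrist_force: [0.1, 0.1, 0.2]
grip_width: 0.999
grip_force: 0.0
```

```bash
python3 -c "
from h import *
s=ctrl.state();print(s['q'].round(3),s['tool_pos'],s['tool_rot'])
im,K,T=shot('wrist');cv2.imwrite('pics/w1.png',im);np.savez('w1.npz',K=K,T=T);print(K.round(1).tolist(),T.round(3).tolist(),proj(K,T,[.4904,-.1683,.088]))"
```

```text
[-0.349  0.341  0.608  2.152 -0.292  0.728  0.193] [ 0.47583704 -0.10639274  0.23124399] [2.42615641e-05 7.92715270e-01 6.09592069e-01 9.58112585e-05]
[[332.5, 0.0, 323.6], [0.0, 332.5, 242.1], [0.0, 0.0, 1.0]] [[0.966, 0.243, 0.083, 0.498], [-0.257, 0.913, 0.317, -0.024], [0.001, -0.327, 0.945, 0.374], [0.0, 0.0, 0.0, 1.0]] [354.09769219 283.88778044]
```

View pics/w1.png

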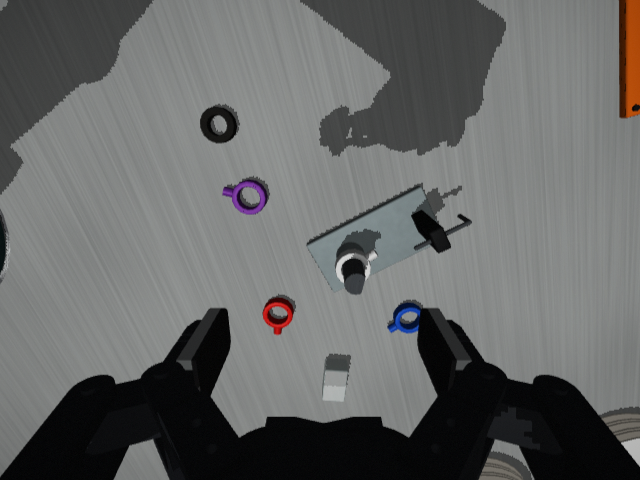

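The wrist view shows the shaft top at (354,284), exactly where I predicted it, with the boss at (373,257). I'll go directly above the shaft and lower for a better look at the flat.

>>> {"name": "servo_tool", "arguments": {
  "motion": "4 -20 -25 0 0 -3 1;5 -21 -25 0 0 -3 1;5 -21 -25 0 0 -3 1;0 0 -10 0 0 0 1;0 0 0 0 0 0 1"
}}

```text
time: 2.65
tool_pos: [0.4888, -0.1657, 0.1457]
tool_rot: [-0.001, 0.837, 0.547, -0.001]
wrist_force: [-0.0, 0.7, -0.7]
grip_width: 1.002
grip_force: 0.0
```

```bash
python3 -c "
from h import *
s=ctrl.state();print(s['q'].round(3),s['tool_pos'],s['tool_rot'])
im,K,T=shot('wrist');cv2.imwrite('pics/w2.png',im);np.savez('w2.npz',K=K,T=T)
p=proj(K,T,[.4904,-.1683,.07]).astype(int);print(p,proj(K,T,[.4904,-.1683,.088]))
r=40;u,v=p;x0,y0=u-r,v-r;print(x0,y0)
cv2.imwrite('pics/w2c.png',cv2.resize(im[y0:y0+80,x0:x0+80],(560,560),interpolation=cv2.INTER_CUBIC))"
```

```text
[-0.149  0.515  0.529  2.16  -0.471  0.581  0.312] [ 0.48884325 -0.16565777  0.14567556] [-1.12823206e-03  8.36949612e-01  5.47278453e-01 -6.08310457e-04]
[326 257] [326.51789985 267.40218967]
286 217
```

View pics/w2c.png

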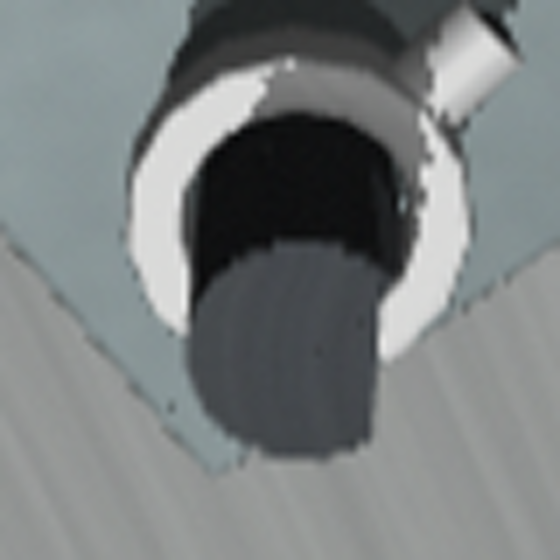

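The close crop clearly shows the top face of the D: its flat is on the right, from about (385,290) to (372,440), and the boss is at the upper right, near (480,60). I'll measure both angles on their planes.

```bash
python3 - <<'E'
from h import *
im=cv2.imread('pics/w2.png');f=np.load('w2.npz');K,T=f['K'],f['T'];x0,y0=286,217
g=cv2.cvtColor(im,cv2.COLOR_BGR2GRAY)[y0:y0+80,x0:x0+80]
m=cv2.inRange(g,55,100); m[:30]=0
m=cv2.morphologyEx(m,cv2.MORPH_OPEN,np.ones((3,3)))
n,l,st,ce=cv2.connectedComponentsWithStats(m); k=l[48,43]; mm=(l==k).astype(np.uint8); print(st[k])
cs=max(cv2.findContours(mm,0,cv2.CHAIN_APPROX_NONE)[0],key=cv2.contourArea)[:,0]
P=np.array([onplane(K,T,u+x0,v+y0,.088)[:2] for u,v in cs])*1000
A=P.mean(0)
# circle fit on left part, flat from min radius
from scipy.optimize import least_squares
r=least_squares(lambda c:np.clip(np.hypot(*(P-c).T)-10.7,-3,3),A,loss='soft_l1',f_scale=.3); c=r.x
d=P-c; rad=np.hypot(*d.T); ang=np.arctan2(d[:,1],d[:,0])
print("centre",c,"minrad",rad.min())
fl=P[rad<9.3]; vx,vy,px,py=cv2.fitLine(fl.astype(np.float32),cv2.DIST_HUBER,0,.01,.01).ravel()
nrm=np.array([-vy,vx]); 
if nrm@([px,py]-c)<0:nrm=-nrm
print(len(fl),"flat normal",np.arctan2(nrm[1],nrm[0]),np.degrees(np.arctan2(nrm[1],nrm[0])),"dist",nrm@([px,py]-c), "mean ang",np.degrees(np.arctan2(*(fl.mean(0)-c)[::-1])))
# boss silhouette axis: points
for (a,b) in((505,35),(440,100),(478,65)):
    q=onplane(K,T,x0+a/7,y0+b/7,.050)[:2]*1000; print(q,np.degrees(np.arctan2(q[1]+168.3,q[0]-490.4)))
s=ctrl.state();w,x,y,z=s['tool_rot'];print("closing deg",np.degrees(np.arctan2(1-2*(x*x+z*z),2*(x*y-w*z))))
E
```

```text
[ 27  35  28  30 695]
centre [ 491.85998951 -168.47340986] minrad 6.760673902374455
18 flat normal -0.47130936 -27.004036 dist 6.6302456267998355 mean ang -28.039600909543378
[ 520.20685737 -159.31183044] 16.780529542164427
[ 511.15956019 -163.23239941] 13.718144351566801
[ 516.34553417 -161.24008896] 15.221931200894513
closing deg -23.620895965913398
```

The flat normal is at -27° in world, 0.71 rad clockwise of the guide, and 6.7 mm from the axis. The boss is at about +15°. I'll line up the closing axis with the flat and descend around the shaft.

>>> {"name": "servo_tool", "arguments": {
  "motion": "2 -2.5 0 0 0 -3.4 1;0 0 -21 0 0 0 1;0 0 -21 0 0 0 1;0 0 -21 0 0 0 0.6;0 0 -20 0 0 0 0.5",
  "newtons": 25
}}

```text
time: 3.32
tool_pos: [0.4926, -0.168, 0.0638]
tool_rot: [0.0, 0.853, 0.523, 0.001]
wrist_force: [1.0, -0.1, 0.3]
grip_width: 0.602
grip_force: 0.0
```

>>> {"name": "servo_tool", "arguments": {
  "motion": "0 0 0 0 0 0 0.35;0 0 0 0 0 0 0;0 0 0 0 0 0 0;0 0 0 0 0 0 0;0 0 0 0 0 0 0",
  "newtons": 25
}}

```text
time: 3.95
tool_pos: [0.4899, -0.1674, 0.064]
tool_rot: [-0.002, 0.853, 0.522, -0.0]
wrist_force: [-5.2, 3.6, 4.9]
grip_width: 0.201
grip_force: 25.4
```

The opening of 0.201 (17 mm) is the flat's width. I'll turn the shaft +40.6°, easing the offset of the grasp centre as it goes.

>>> {"name": "servo_tool", "arguments": {
  "motion": "-1 0.6 0 0 0 0 0;0 0 0 0 0 7 0;-0.2 -0.3 0 0 0 7 0;-0.2 -0.3 0 0 0 7 0;-0.2 -0.3 0 0 0 7 0"
}}

```text
time: 4.58
tool_pos: [0.4893, -0.1682, 0.064]
tool_rot: [-0.001, 0.7, 0.714, 0.0]
wrist_force: [-3.8, 3.7, 6.3]
grip_width: 0.198
grip_force: 25.6
```

>>> {"name": "servo_tool", "arguments": {
  "motion": "0 -0.3 0 0 0 7 0;0 -0.3 0 0 0 5.6 0;0 0 0 0 0 0 0;0 0 0 0 0 0 0;0 0 0 0 0 0 0"
}}

```text
time: 5.2
tool_pos: [0.4892, -0.1686, 0.064]
tool_rot: [-0.001, 0.619, 0.786, 0.0]
wrist_force: [-3.0, 4.7, 6.3]
grip_width: 0.199
grip_force: 26.0
```

```bash
python3 -c "
from h import *
s=ctrl.state();w,x,y,z=s['tool_rot'];print('closing deg',np.degrees(np.arctan2(1-2*(x*x+z*z),2*(x*y-w*z))),s['tool_pos'],s['torque'],s['wrist_force'],s['q'].round(2))"
```

```text
closing deg 13.545951621792993 [ 0.48915234 -0.16859692  0.06402686] [0.89447686 0.85334353 0.07248959] [-3.02498966  4.70609354  6.27400845] [ 0.09  0.62  0.22  2.19 -0.36  0.37  0.83]
```

>>> {"name": "servo_tool", "arguments": {
  "motion": "0 0 0 0 0 0 0.5;0 0 0 0 0 0 0.5;0 0 25 0 0 0 0.5;0 0 30 0 0 0 0.6;0 0 20 0 0 -8 0.75"
}}

```text
time: 5.82
tool_pos: [0.4914, -0.1712, 0.1398]
tool_rot: [0.002, 0.674, 0.739, 0.001]
wrist_force: [0.3, 0.0, -1.4]
grip_width: 0.749
grip_force: 0.0
```

>>> {"name": "servo_tool", "arguments": {
  "motion": "0 0 0 0 0 -10 0.75;0 0 0 0 0 -10 0.75;0 0 0 0 0 -10 0.75;0 0 0 0 0 -10 0.75;0 0 0 0 0 -10 0.75"
}}

```text
time: 6.45
tool_pos: [0.491, -0.1709, 0.1387]
tool_rot: [0.001, 0.923, 0.384, 0.001]
wrist_force: [0.5, -0.5, -0.3]
grip_width: 0.751
grip_force: 0.0
```

>>> {"name": "servo_tool", "arguments": {
  "motion": "0 0 0 0 0 -10 0.75;0 0 0 0 0 -10 0.75;0 0 0 0 0 -10 0.75;0 0 0 0 0 0 0.75;0 0 0 0 0 0 0.75"
}}

```text
time: 7.08
tool_pos: [0.4904, -0.1704, 0.1384]
tool_rot: [0.0, 0.991, 0.136, 0.0]
wrist_force: [0.5, -0.1, -0.7]
grip_width: 0.747
grip_force: 0.0
```

```bash
python3 -c "
from h import *
s=ctrl.state();w,x,y,z=s['tool_rot'];print('closing deg',np.degrees(np.arctan2(1-2*(x*x+z*z),2*(x*y-w*z))),s['tool_pos'],s['wrist_force'],s['q'].round(2))
im,K,T=shot('wrist');cv2.imwrite('pics/w3.png',im);np.savez('w3.npz',K=K,T=T)
p=proj(K,T,[.4914,-.1683,.065]).astype(int)
r=40;u,v=p;x0,y0=u-r,v-r;print(x0,y0,T[:3,3])
cv2.imwrite('pics/w3c.png',cv2.resize(im[y0:y0+80,x0:x0+80],(560,560),interpolation=cv2.INTER_CUBIC))"
```

```text
closing deg -74.36402656281602 [ 0.49042075 -0.17041433  0.13842011] [ 0.45186572 -0.13252904 -0.65012097] [-0.29  0.6   0.75  2.17 -0.7   0.64 -0.33]
280 214 [ 0.57220021 -0.14709576  0.28102495]
```

View pics/w3c.png

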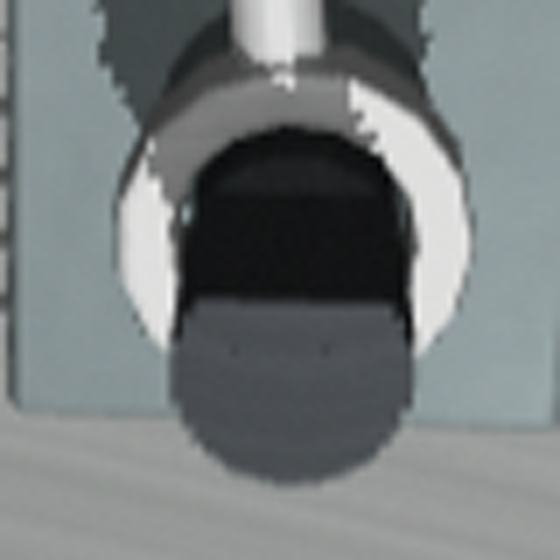

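The flat's edge is now horizontal in the crop, from (180,302) to (410,300), so it faces the guide. The boss is at (280,30), nearly in line with it. I'll quantify both.

```bash
python3 - <<'E'
from h import *
f=np.load('w3.npz');K,T=f['K'],f['T'];x0,y0=280,214
q=lambda a,b,z:onplane(K,T,x0+a/7,y0+b/7,z)[:2]*1000
a,b=q(185,302,.088),q(408,300,.088); d=a-b; print("flat normal",np.degrees(np.arctan2(d[1],d[0]))-90,"width",np.hypot(*d))
print("shaft centre from top",(q(170,380,.088)+q(413,380,.088))/2)
rc=(q(119,230,.051)+q(470,230,.051))/2; print("ring mid",rc, np.hypot(*(q(119,230,.051)-q(470,230,.051))))
u,v=q(279,5,.049),q(279,60,.049)
for p in(u,v): print("boss",p,np.degrees(np.arctan2(p[1]+168.4,p[0]-491.5)),np.hypot(p[1]+168.4,p[0]-491.5))
E
```

```text
flat normal 16.140354609631174 width 19.86909748478243
shaft centre from top [ 491.16060671 -168.98257516]
ring mid [ 492.21639069 -168.89597364] 36.87308373939832
boss [ 514.71472848 -160.97561183] 17.734988310459936 24.37304162848158
boss [ 509.07944438 -162.531211  ] 18.461269046812482 18.53320126442544
```

>>> {"name": "servo_tool", "arguments": {
  "motion": "1 1.6 -25 0 0 0 0.75;0 0 -25 0 0 0 0.75;0 0 -25 0 0 0 0.75;0 0 -25 0 0 0 0.75;0 0 -10 0 0 0 0.75"
}}

```text
time: 7.75
tool_pos: [0.4907, -0.1686, 0.0274]
tool_rot: [-0.0, 0.991, 0.135, -0.0]
wrist_force: [-0.6, 0.3, -0.6]
grip_width: 0.747
grip_force: 0.0
```

>>> {"name": "servo_tool", "arguments": {
  "motion": "0 0 0 0 0 0 0.6;0 0 0 0 0 0 0.3;0 0 0 0 0 0 0.3;0 0 0 0 0 0 0.3;0 0 0 0 0 0 0.3",
  "newtons": 25
}}

```text
time: 8.38
tool_pos: [0.4915, -0.169, 0.0291]
tool_rot: [0.0, 0.991, 0.135, 0.001]
wrist_force: [-0.5, 0.1, 6.6]
grip_width: 0.423
grip_force: 25.6
```

The ring is gripped and centred. Next: raise it 26 mm with a slight turn of -3°.

>>> {"name": "servo_tool", "arguments": {
  "motion": "0 0 4 0 0 0 0.3;0 0 6 0 0 0 0.3;0 0 6 0 0 -1 0.3;0 0 6 0 0 -1 0.3;0 0 4 0 0 -1 0.3"
}}

```text
time: 9.0
tool_pos: [0.4912, -0.1685, 0.0548]
tool_rot: [0.0, 0.994, 0.108, 0.0]
wrist_force: [0.5, 0.2, -0.7]
grip_width: 0.427
grip_force: 25.2
```

>>> {"name": "servo_tool", "arguments": {
  "motion": "0 0 0 0 0 0 0.3;0 0 0 0 0 0 0.3;0 0 0 0 0 0 0.3;0 0 0 0 0 0 0.3;0 0 0 0 0 0 0.3"
}}

```text
time: 9.62
tool_pos: [0.491, -0.1686, 0.0542]
tool_rot: [-0.0, 0.994, 0.109, -0.0]
wrist_force: [-0.2, 0.0, -0.8]
grip_width: 0.424
grip_force: 25.2
```

```bash
python3 -c "
from h import *
s=ctrl.state();w,x,y,z=s['tool_rot'];print('closing deg',np.degrees(np.arctan2(1-2*(x*x+z*z),2*(x*y-w*z))),s['tool_pos'],s['wrist_force'])
im,K,T=shot('wrist');cv2.imwrite('pics/w4.png',im);np.savez('w4.npz',K=K,T=T)
u,v=proj(K,T,[.4914,-.1683,.08]).astype(int);r=50;x0,y0=u-r,v-r-10;print(x0,y0)
a=cv2.resize(im[y0:y0+100,x0:x0+100],(400,400),interpolation=cv2.INTER_CUBIC)
im,K,T=shot('scene');cv2.imwrite('pics/s4.png',im);np.savez('s4.npz',K=K,T=T)
u,v=proj(K,T,[.4914,-.1683,.07]).astype(int);print(u-30,v-30)
b=cv2.resize(im[v-30:v+30,u-30:u+30],(400,400),interpolation=cv2.INTER_CUBIC)
cv2.imwrite('pics/c4.png',np.hstack([a,b]))"
```

```text
closing deg -77.51469939492516 [ 0.49098056 -0.16860266  0.05421456] [-0.24091774  0.00413825 -0.79046087]
273 283
269 154
```

View pics/c4.png

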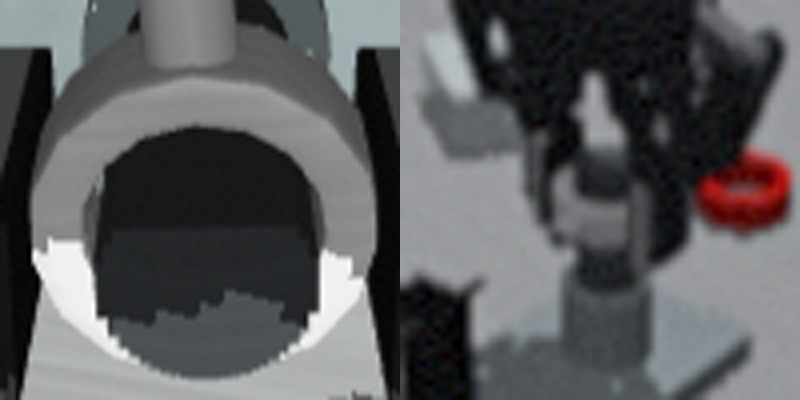

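The left crop shows the lifted ring with the boss at the top, about (190,30), over the shaft's flat edge at y≈228. The right crop shows it level and clear of the pedestal. I'll check the angle and height numerically.

```bash
python3 - <<'E'
from h import *
f=np.load('w4.npz');K,T=f['K'],f['T'];x0,y0=273,283
q=lambda a,b,z:onplane(K,T,x0+a/4,y0+b/4,z)[:2]*1000
a,b=q(105,230,.088),q(318,225,.088); d=a-b; print("flat normal",np.degrees(np.arctan2(d[1],d[0]))-90,"width",np.hypot(*d))
l,r=q(32,195,.079),q(375,195,.079); rc=(l+r)/2; print("ring dia @.079",np.hypot(*(l-r)),rc)
for y in (5,50):
    p=q(190,y,.0775); e=p-rc; print("boss",p,np.degrees(np.arctan2(e[1],e[0])),np.degrees(np.arctan2(*(p-[491.5,-168.6])[::-1])))
# bore/ring width row profile in scene: predicted pixel of ring near-face top/bottom edges
f=np.load('s4.npz');K,T=f['K'],f['T']
n=np.array([.707,.707,0]) ; n=T[:3,3]-[.4915,-.1686,.07]; n[2]=0; n/=np.linalg.norm(n)
for z in(.066,.080): print("near ring edge z",z,(proj(K,T,np.array([.4915,-.1686,z])+.019*n)-[269,154])*400/60+[400,0])
e=np.array([np.cos(.237),np.sin(.237),0]); print("boss end",(proj(K,T,np.array([.4915,-.1686,.073])+.029*e)-[269,154])*400/60+[400,0])
print("pedestal top near",(proj(K,T,np.array([.4915,-.1686,.04])+.0165*n)-[269,154])*400/60+[400,0])
E
```

```text
flat normal 14.01902466425949 width 20.514624051686262
ring dia @.079 35.425385480196304 [ 496.14298227 -167.37360239]
boss [ 516.32379967 -161.52506487] 16.161946124661824 15.9078768916061
boss [ 511.43961431 -162.59153336] 17.360410772454777 16.769295039861
near ring edge z 0.066 [601.51529024 246.3752661 ]
near ring edge z 0.08 [601.26150421 211.62941893]
boss end [546.22400423 234.74367385]
pedestal top near [601.94570022 305.30269726]
```

The height matches the prediction: ring edges expected at rows 211 and 246, and seen there. The boss is about 16° against 14° for the flat, roughly 1 mm sideways and well within tolerance. Handing in.

```bash
python3 -c "
from cell import hand_in,ctrl
print(hand_in())"
```

```text
the job is handed in; nothing more can be done
None
```

I handed the job in with the gripper still holding stand B's collar level. The collar is raised about 25 mm, its screw is about 1 mm off the middle of the flat, and the flat faces the key guide within about 0.04 rad. Hand-in returned no verdict.

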